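# Prop open the parts case

## Robot

A 6-joint arm with a two-finger parallel gripper is mounted at the origin on the work surface. World frame = base frame: x ahead of the robot, y to its left, z up, the work surface at z = 0. Lengths are in mm, angles in rad, forces in N, time in s.
With the tool pointing down it reaches from about 250 to 850 mm from the base axis. Payload 12.5 kg.
Tool frame: the origin (TCP) lies at the very end of the fingers, on their centre line; the grasp point (between the pads) lies env.pinch_z behind it (env.pinch_z is the distance from the TCP to the grasp point, in mm); z points along the fingers, y is the line along which they close (so a half turn about z gives the same grasp; the last joint's range is limited). The gripper opens to 93 mm and grips with 3 to 60 N. Pads are 15 mm wide; open, the fingers measure 128 mm over their backs; the gripper's body (75 mm by 188 mm) begins 65 mm behind the grasp point.
Start: joints at [1.171, 0.351, 1.652, -0, 1.139, -0.085], TCP at [170.263, 522.967, 218.633] pointing down, gripper open.
Joint ranges: [-2.75, 2.75], [-0.79, 2.1], [0.01, 2.65], [-1.57, 4.71], [0.07, 3.14], [-2.87, 2.87]. Speed limits (rad/s): [2.22, 2.22, 2.79, 3.14, 3.14, 3.14].

## Interface

Orientations are given as [roll, pitch, yaw] about the fixed x, y, z axes, in that order (R = Rz(yaw) Ry(pitch) Rx(roll)).
In Python, from workcell import env gives the robot as it stands. The module is installed in compiled form; this text tells all that it offers.
- The arm moves only by the tool arm_command, never from a script. Its argument "deltas" is a list of rows, each an object with "turn": the turn, a rotation vector about the tool's x, y, z in units of 2 pi rad (1.0 is 2 pi rad), a list of three; "offset": the shift along the tool's x, y, z in units of 0.3 m (1.0 is 0.3 m), a list of three; "fingers": the opening, from 0 (shut) to 1 (fully open). In form: [{"turn": [ax, ay, az], "offset": [tx, ty, tz], "fingers": fingers}, ...]. A call has exactly 5 rows; each row is the pose to reach, as a shift and turn from the pose commanded when the call began, along the tool's axes at that moment, turning the shorter way round; what a row does not reach only later rows make up. A row lasts 1/12 s, in which the tool goes at most 41.7 mm and 7.16 degrees, less where a joint would pass 70% of its speed; a pose out of reach is approached as far as the arm can. A call with a number of a shift or a turn outside -1 to 1 is refused whole. A call with a gripper value outside its range is refused whole. The fingers move at their own pace and stop on an object; the grip force is fixed at half the most. Time passes only in rows, so rows that repeat a pose let the fingers close, or fill a call up. It gives the time, the measured TCP pose, the force, the opening and the grip force at its end, in the units of the state.
- env.read_state(): the state, without advancing time (a new reading comes with each control period).
- env.get_image(name): name is "scene" or "side" or "wrist"; returns (picture, depth): 384x512x3 uint8, blue, green, red; 384x512 float32, mm along the optical axis (not along the pixel's ray), 0 where there is no reading.
- env.camera_info(name): a dict with "K" (3x3 intrinsics, pixels), "R" (3x3) and "t" (3): a world point X has camera coordinates R X + t. Camera axes: x right, y down, z forward; pixel columns grow to the right and rows downward; lengths in mm; the calibration is good to about 2 mm. A picture is of the moment at which its call begins: read the wrist's pose just before it. camera_info takes no time and is no camera call; for the wrist camera it gives the pose at the moment of the call.
- env.sign_off(): hands the job in; it is judged then, once.
The state is a dict: "time_s": time; "joints": joint angles; "joint_velocities": joint speeds; "joint_torque": joint torques, N m; "ee_pos": TCP position; "ee_rot": TCP orientation; "contact_force": force on the tool from outside, world axes, zero at the start; "ft_torque": the same for the moment, N m; "finger_gap": opening from 0.0 (shut) to 1.0 (fully open); "gripper_force": force on a finger pad.
Only numpy, scipy, OpenCV 4.12 (cv2) and the standard library are available. Lean on these libraries where they do the work, as an engineer would, in place of code of your own. Each camera call takes 0.05 s, during which the arm holds its last target. There are 200 camera calls.

## Task

Open the blue parts case and prop it: raise its lid by the bare metal bar until it stands nearly upright, let go, swing the prop rod up by its red grip and feel its tip along the yellow strip until the sinking lid drops over it and sits down on the rod's collar. Be gentle: feel for the hole with little more than the lid's own weight on the tip and stop pushing once it drops in, and leave the things lying around the case where they are.

Things in the scene. Friction and masses are not known exactly. Their poses are not given: they have to be found in the camera images.
- case: Blue steel parts case fixed to the bench, 200 mm deep (x), 300 mm wide (y), 100 mm high, open on top under its lid. Origin: centre of its underside. Its x axis points from its front (bar side, towards the robot at yaw 0) to its rear (lid hinge), y to its left, z up. The prop rod is on its right flank (-y).
- lid (a joint): Lid angle in rad: 0 shut, grows as the front rises, stop at 1.4. Plate 205 x 306 x 10 mm, about 0.7 kg, with a soft-close damper of about 6 N m s/rad: lifting at 0.25 rad/s takes about 9 N at the bar. Let go, it always sinks by itself: from 1.3 rad to propping height (about 0.9 rad, 0.8 once seated) in about 8 s, there at about 0.08 rad/s.
- lid_hinge (a point): Middle of the lid's hinge line, 100 mm behind the case's centre, 102 mm above the bench; the line runs along the case's y axis. x axis of this point as the case's when the lid is shut; it turns with the lid.
- lid_bar (a point): Middle of the bare metal round lifting bar at the lid's front: 12 mm thick, 120 mm long along the case's y, carried by two arms at its ends; 245 mm from the hinge line and 40 mm in front of the lid's edge, free all round; when shut its centre is 107 mm above the bench.
- track_mid (a point): Point of the lid on the underside of its yellow strip, in the rod's plane, 105 mm from the hinge line, 172 mm right of the lid's middle. z: lid's outer normal; x: to the hinge. The strip (120 x 28 x 5 mm, along x, underside plane through the hinge line) has one through hole, 14 mm along x by 16. It is clamped by hand in a slot: the hole lies up to 16 mm either way along x from this point.
- rod (a joint): Angle of the prop rod in rad: 0 stowed (lying level, pointing from its pivot to the rear), grows as its tip swings up and towards the front. Its pivot is a little stiff (0.1 N m), so that the rod stays where it is left unless pushed. Propped, it reads about 0.65 to 1.0. It can touch the strip with its tip and collar only.
- rod_pivot (a point): Pivot of the prop rod on the case's right flank: 165 mm in front of the hinge line, 18 mm below it, 172 mm to the right of the case's middle. The rod turns about the case's y axis through this point.
- rod_grip (a point): Middle of the red grip of the rod: a round stub 12 mm thick and 75 mm long that sticks out sideways (along the case's y, to the right), 75 mm from the pivot along the rod, its middle 63 mm outside the rod's plane. Stowed, its centre is 84 mm above the bench. It can be pinched from above with the fingers closing along the case's x; it then turns between the pads as the rod swings.
- rod_collar (a point): Centre of the outer face of the rod's collar (18 mm across), 129 mm from the pivot along the rod. Beyond it only the tip sticks out: 10 mm thick, 12 mm long, its flat end 7 mm across with a 1.5 mm chamfer. x points along the rod to the tip. The resting lid bears on it with 4 to 6 N; the strip must never get more than 10 N from the rod.
- shell_mid (a point): Red plastic half shell of a power tool, 130 x 60 x 35 mm, loose bystander; its centre.
- carton_mid (a point): Closed cardboard carton 100 x 80 x 60 mm, loose bystander; its centre.
- driver_mid (a point): Screwdriver with orange handle, 200 mm long, 24 mm thick, lying, loose bystander; its middle.

How it is judged:
By the outcome, as a careful person would: the job done as asked, in the order asked, and still so for the second after the job is handed in, with the robot touching nothing.
It also fails if it takes over 67 s, if anything falls off the work surface, if the arm or the gripper's body presses on something with over 40 N, if the wrist force passes 120 N, or if a joint passes its speed limit or range.

## Working session

There is one attempt and no reset: what is moved stays moved. The work goes in short steps, Python scripts to look and compute and a tool call to move; the robot and the scene stay as the last step left them, time stands still between calls to the robot, and variables do not carry over. Pictures are saved under pics/ and viewed, at most 10 in all, crops included, and the job is handed in when it is done.

Besides the shell and the picture viewer there is one more tool, called after "Call:" in YAML: its name, and indented under it one key for each argument. arm_command: Moves the arm, as the interface text tells. Its arguments: {"type":"object","properties":{"deltas":{"type":"array"}},"required":["deltas"]}

```bash
mkdir -p pics
cat > h.py <<'E'
import numpy as np, cv2
from workcell import env
def cloud(n):
    im,d=env.get_image(n); c=env.camera_info(n)
    K,R,t=[np.array(c[k],float) for k in("K","R","t")]
    v,u=np.mgrid[:384,:512]
    X=np.stack([(u-K[0,2])/K[0,0]*d,(v-K[1,2])/K[1,1]*d,d],-1)
    return im,d,(X-t.ravel())@R
E
python3 - <<'E'
from h import *
s=env.read_state();print(s, env.pinch_z)
ims=[]
for n in("scene","side"):
    im,d,P=cloud(n); np.savez(n+".npz",im=im,d=d,P=P); ims.append(im)
    c=env.camera_info(n);print(n,-np.array(c["R"]).T@np.array(c["t"]).ravel(), (d==0).mean())
cv2.imwrite("pics/a.png",ims[0]);cv2.imwrite("pics/b.png",ims[1])
E
```

```text
{'time_s': 0.0, 'joints': array([ 1.17138252e+00,  3.51274647e-01,  1.65245804e+00, -6.02035239e-06,
        1.13913121e+00, -8.45781361e-02]), 'joint_velocities': array([ 0.00094897, -0.00132773,  0.0004387 ,  0.00044143,  0.00087305,
        0.00147978]), 'joint_torque': array([ 9.78238822e-04, -4.97327471e+01, -2.85254234e+01,  6.99112401e-02,
        2.57611193e-02, -9.30694796e-05]), 'ee_pos': array([170.13340521, 522.63267096, 218.06750296]), 'ee_rot': array([-3.14032549e+00, -1.01946313e-04,  2.82675944e+00]), 'contact_force': array([-0.18591459,  0.49164731, -0.08998755]), 'ft_torque': array([ 0.01641782, -0.04443297, -0.00945874]), 'gripper_force': 0.0, 'finger_gap': 1.0018876409496515} 18.8
scene [ 973.18945755 -572.68894131  830.99586936] 0.004124959309895833
side [ 500.89727533 -874.93586087  852.2859013 ] 0.003911336263020833
```

View pics/a.png

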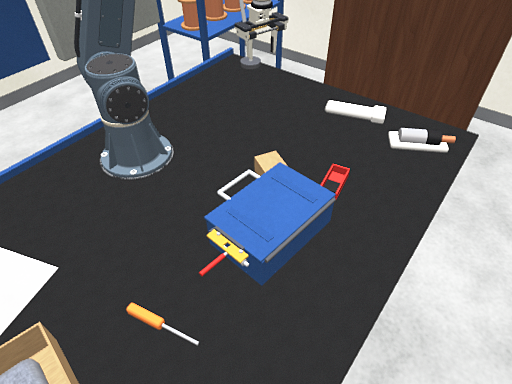

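View pics/b.png

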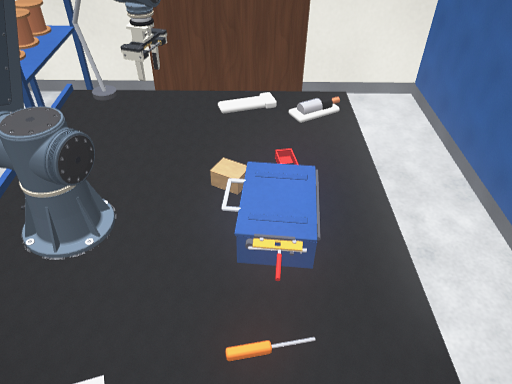

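The scene view shows the shut case around (270,215), the bar at (240,185), the yellow strip at (228,245) and the red grip at (213,264). The carton and shell lie behind it, and the screwdriver is well clear. Next I measure them.

```bash
cat > m.py <<'E'
from h import *
for n in("scene","side"):
    f=np.load(n+".npz");im,P=f["im"],f["P"]
    hsv=cv2.cvtColor(im,cv2.COLOR_BGR2HSV);H,S,V=[hsv[...,i].astype(int) for i in range(3)]
    X,Y,Z=P[...,0],P[...,1],P[...,2]
    box=(X>250)&(X<800)&(abs(Y)<350)&(Z>-5)&(Z<200)
    blue=box&(abs(H-110)<15)&(S>120)&(Z>98)
    p=P[blue];r=cv2.minAreaRect(p[:,:2].astype(np.float32));print(n,"lid",r,np.median(p[:,2]),len(p))
    for nm,m in dict(yellow=(abs(H-26)<5)&(S>150)&(Z>70),red=((H<6)|(H>174))&(S>150),bar=(S<60)&(V>140)&(Z>80),orange=(abs(H-15)<5)&(S>170),carton=(abs(H-16)<8)&(S<170)&(S>60)&(Z>10)).items():
        k,l,st,_=cv2.connectedComponentsWithStats((m&box).astype(np.uint8))
        for i in range(1,k):
            if st[i,4]<40: continue
            q=P[l==i];print(nm,st[i],"med",np.median(q,0).round(),"rect",[np.round(a,1) for a in cv2.minAreaRect(q[:,:2].astype(np.float32))],"z",np.percentile(q[:,2],[3,97]).round())
E
python3 m.py
```

```text
scene lid ((591.875732421875, -8.95330810546875), (313.34552001953125, 205.39076232910156), 83.84630584716797) 111.76996461601888 6366
yellow [209 229  39  27 113] med [ 566. -171.  107.] rect [array([ 577.9, -173.7]), array([ 18.3, 116.9]), np.float64(84.6)] z [105. 109.]
yellow [221 242  26  20  54] med [ 595. -188.  106.] rect [array([ 603.7, -185.7]), array([21.2, 70.7]), np.float64(87.7)] z [104. 109.]
red [320 163  30  37 437] med [637. 307.  18.] rect [array([637.4, 281.4]), array([ 70.8, 148.5]), np.float64(9.4)] z [ 2. 35.]
red [199 253  27  23 168] med [ 580. -234.   91.] rect [array([ 554.4, -213.2]), array([108.7,  67.8]), np.float64(82.9)] z [-0. 94.]
bar [217 169  43  31 237] med [456.   4. 111.] rect [array([469.7,   6.6]), array([131.1,  48.4]), np.float64(83.7)] z [105. 114.]
carton [254 150  34  26 424] med [438. 186.  59.] rect [array([462.3, 185.7]), array([ 80.2, 121.7]), np.float64(61.5)] z [21. 62.]
side lid ((591.275146484375, -6.3231201171875), (311.0225830078125, 204.36793518066406), 83.51046752929688) 111.14745224525063 5514
red [275 149  23  16 273] med [6
[... 460 characters left out ...]
float64(82.6)] z [104. 110.]
bar [248 246  33   7  74] med [ 537. -176.   87.] rect [array([ 545.5, -181.2]), array([21.2, 81. ]), np.float64(74.4)] z [ 82. 103.]
carton [210 158  36  31 660] med [438. 178.  58.] rect [array([452.3, 189.6]), array([ 87. , 101.4]), np.float64(60.9)] z [15. 62.]
carton [230 183  13  10  84] med [473. 139.  24.] rect [array([477. , 142.8]), array([41. , 22.4]), np.float64(23.5)] z [11. 42.]
carton [264 238  33   6  48] med [ 581. -166.  107.] rect [array([ 586.7, -162.9]), array([18.7, 78.3]), np.float64(79.9)] z [ 99. 110.]
carton [252 244  50   8  83] med [ 577. -191.  105.] rect [array([ 574.5, -187.4]), array([ 21. , 121.4]), np.float64(76.5)] z [ 91. 108.]
```

Run:
```python
from h import *
o=[]
for n,(x,y) in dict(scene=(198,222),side=(240,228)).items():
    im=np.load(n+".npz")["im"]; o.append(cv2.resize(im[y:y+50,x:x+70],None,fx=10,fy=6 if 0 else 10,interpolation=cv2.INTER_NEAREST)[:500])
cv2.imwrite("pics/c.png",cv2.resize(np.vstack(o),(420,600),interpolation=cv2.INTER_NEAREST))
```

```text
(no output)
```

View pics/c.png

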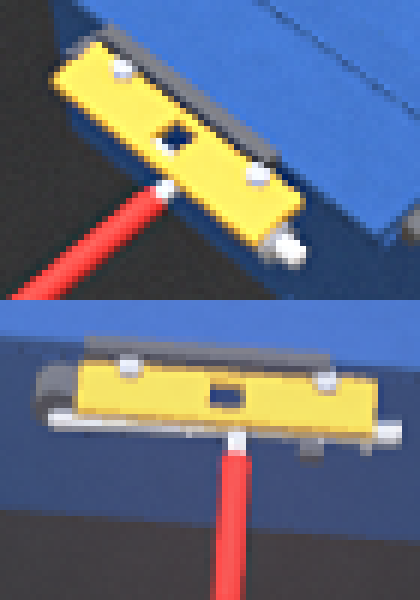

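Run:
```python
from h import *
from scipy.optimize import fsolve
hin=np.array([693.5,-18.7]);a=np.radians(-6.35);cx=np.array([np.cos(a),np.sin(a)]);cy=np.array([-cx[1],cx[0]])
def ray(n,u,v,z):
    c=env.camera_info(n);K,R,t=[np.array(c[k],float) for k in("K","R","t")];t=t.ravel()
    d=R.T@np.linalg.solve(K,[u,v,1]);o=-R.T@t;p=o+d*(z-o[2])/d[2];q=p[:2]-hin;return p.round(1),(q@cx).round(1),(q@cy).round(1)
# hole edge near camera seen at top; use strip top z=107 outline corners in px
for n,ps in dict(scene=[(27,22),(9.2,12.5),(17,6.8),(44.5,38.8),(50.2,32.8),(29.5,22.8)],side=[(37.5,15.6),(13,19),(14,10.5),(62.5,22),(62.8,13),]).items():
    x,y=dict(scene=(198,222),side=(240,228))[n]
    for u,v in ps: print(n,ray(n,x+u-.5,y+v-.5,107))
for d in(89,95,100,105,110,115,121):
    s=fsolve(lambda q:[d*np.cos(q[0])-165+129*np.cos(q[1]),d*np.sin(q[0])+18-129*np.sin(q[1])],[.8,.8])
    tt=fsolve(lambda q:[d*np.cos(q[0])-165+141*np.cos(q[1]),d*np.sin(q[0])+18-141*np.sin(q[1])],[.9,.8])
    print(d,"seated phi,theta",s.round(3),"tip touching",tt.round(3))
bar=hin-245*cx;print("bar",bar,"grip",hin-90*cx-244*cy)
s=env.read_state();print(s["ee_pos"],s["ee_rot"])
```

```text
scene (array([ 573.4, -178.7,  107. ]), np.float64(-101.6), np.float64(-172.3))
scene (array([ 518.1, -182.7,  107. ]), np.float64(-156.2), np.float64(-182.4))
scene (array([ 521.5, -157. ,  107. ]), np.float64(-155.7), np.float64(-156.4))
scene (array([ 638.8, -192. ,  107. ]), np.float64(-35.2), np.float64(-178.2))
scene (array([ 639. , -170.3,  107. ]), np.float64(-37.4), np.float64(-156.7))
scene (array([ 580., -177.,  107.]), np.float64(-95.3), np.float64(-169.8))
side (array([ 578.1, -176.3,  107. ]), np.float64(-97.2), np.float64(-169.4))
side (array([ 518.6, -187. ,  107. ]), np.float64(-155.2), np.float64(-186.7))
side (array([ 521.5, -158.9,  107. ]), np.float64(-155.4), np.float64(-158.4))
side (array([ 636.7, -197.5,  107. ]), np.float64(-36.6), np.float64(-184.0))
side (array([ 640.5, -168. ,  107. ]), np.float64(-36.1), np.float64(-154.2))
89 seated phi,theta [0.771 0.669] tip touching [0.906 0.675]
95 seated phi,theta [0.778 0.716] tip touching [0.904 0.717]
100 seated phi,theta [0.781 0.755] tip touching [0.901 0.753]
105 seated phi,theta [0.782 0.794] tip touching [0.896 0.788]
110 seated phi,theta [0.78  0.832] tip touching [0.89  0.824]
115 seated phi,theta [0.778 0.871] tip touching [0.883 0.86 ]
121 seated phi,theta [0.773 0.918] tip touching [0.873 0.903]
bar [450.00312014   8.39740762] grip [ 577.06536062 -251.2488653 ]
[170.14920411 522.69324325 218.14203435] [-3.14052317e+00 -8.60585004e-05  2.82677604e+00]
```

The strip spans 36–156 mm from the hinge, so the hole is about 96 mm from it. That puts the rod at about 0.73 rad when propped. I start with the bar.

Call:
arm_command:
  deltas:
    - {"turn": [0, 0, 0.0146], "offset": [-0.095, -0.09, 0], "fingers": 0.4}
    - {"turn": [0, 0, 0.029], "offset": [-0.19, -0.18, 0], "fingers": 0.4}
    - {"turn": [0, 0, 0.0438], "offset": [-0.285, -0.27, 0], "fingers": 0.4}
    - {"turn": [0, 0, 0.0584], "offset": [-0.38, -0.36, 0], "fingers": 0.4}
    - {"turn": [0, 0, 0.073], "offset": [-0.475, -0.45, 0], "fingers": 0.4}

```text
time_s: 0.52
ee_pos: [264.2, 348.7, 218.4]
ee_rot: [-3.141, 0.0, 2.364]
contact_force: [1.0, 0.3, -0.1]
finger_gap: 0.688
gripper_force: 0.0
```

```bash
cat >> h.py <<'E'
def rpyR(r):
    from scipy.spatial.transform import Rotation as S
    return S.from_euler("xyz",r).as_matrix()
def plan(xyz):
    "offset (units) and turn (units) from measured pose to world xyz, tool down, y along case x"
    from scipy.spatial.transform import Rotation as S
    s=env.read_state();R=rpyR(s["ee_rot"]);a=np.radians(-6.35)
    T=np.array([[-np.sin(a),np.cos(a),0],[np.cos(a),np.sin(a),0],[0,0,-1]]).T
    print("t",s["time_s"],"off",(R.T@(np.array(xyz)-s["ee_pos"])/300).round(4),"turn",(S.from_matrix(R.T@T).as_rotvec()/2/np.pi).round(4),"gap",s["finger_gap"])
E
python3 -c "
from h import *
plan([450,8.4,150])"
```

```text
t 0.5167 off [-1.2372 -0.374   0.2283] turn [-0.      0.      0.1439] gap 0.6883731451843088
```

Call:
arm_command:
  deltas:
    - {"turn": [0, 0, 0.0146], "offset": [-0.124, -0.0374, 0], "fingers": 0.4}
    - {"turn": [0, 0, 0.029], "offset": [-0.248, -0.075, 0], "fingers": 0.4}
    - {"turn": [0, 0, 0.0438], "offset": [-0.372, -0.112, 0], "fingers": 0.4}
    - {"turn": [0, 0, 0.0584], "offset": [-0.496, -0.15, 0], "fingers": 0.4}
    - {"turn": [0, 0, 0.073], "offset": [-0.62, -0.187, 0], "fingers": 0.4}

```text
time_s: 0.93
ee_pos: [358.2, 178.6, 218.7]
ee_rot: [3.141, -0.0, 1.905]
contact_force: [1.5, 0.8, -0.0]
finger_gap: 0.404
gripper_force: 0.0
```

```bash
python3 -c "
from h import *
plan([450,8.4,150])"
```

```text
t 0.9333 off [-0.6363  0.103   0.2289] turn [ 0.     -0.      0.0708] gap 0.4037110661642294
```

Call:
arm_command:
  deltas:
    - {"turn": [0, 0, 0.0142], "offset": [-0.127, 0.02, 0.04], "fingers": 0.34}
    - {"turn": [0, 0, 0.0284], "offset": [-0.254, 0.041, 0.09], "fingers": 0.34}
    - {"turn": [0, 0, 0.0426], "offset": [-0.381, 0.062, 0.14], "fingers": 0.34}
    - {"turn": [0, 0, 0.0567], "offset": [-0.508, 0.082, 0.19], "fingers": 0.34}
    - {"turn": [0, 0, 0.0708], "offset": [-0.636, 0.103, 0.229], "fingers": 0.34}

```text
time_s: 1.35
ee_pos: [450.4, 8.8, 148.8]
ee_rot: [-3.141, -0.0, 1.46]
contact_force: [1.4, 0.7, 0.1]
finger_gap: 0.342
gripper_force: 0.0
```

Run:
```python
from h import *
plan([450,8.4,88.2])
im,d,P=cloud("wrist"); cv2.imwrite("pics/d.png",im)
hsv=cv2.cvtColor(im,cv2.COLOR_BGR2HSV)
m=(hsv[...,1]<60)&(hsv[...,2]>140)&(P[...,2]>90)&(P[...,2]<125)&(P[...,0]<470)
q=P[m];print(len(q));print(np.percentile(q,[2,50,98],axis=0).round(1) if len(q) else 0)
```

```text
t 1.35 off [-0.0014 -0.001   0.2019] turn [-0.0002 -0.      0.    ] gap 0.34170359383041043
2630
[[442.8 -42.7 107.5]
 [454.   22.  111.7]
 [468.1  69.8 113.5]]
```

View pics/d.png

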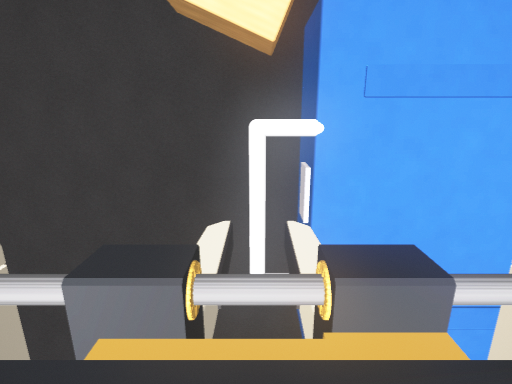

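The wrist view shows the bar (column 258) centred between the fingers (230–287), with clearance to the case front. I lower onto it.

Call:
arm_command:
  deltas:
    - {"turn": [0, 0, 0], "offset": [0, 0, 0.05], "fingers": 0.3}
    - {"turn": [0, 0, 0], "offset": [0, 0, 0.1], "fingers": 0.3}
    - {"turn": [0, 0, 0], "offset": [0, 0, 0.15], "fingers": 0.3}
    - {"turn": [0, 0, 0], "offset": [0, 0, 0.2], "fingers": 0.3}
    - {"turn": [0, 0, 0], "offset": [0, 0, 0.2], "fingers": 0.3}

```text
time_s: 1.82
ee_pos: [448.9, 10.8, 87.8]
ee_rot: [-3.137, 0.0, 1.465]
contact_force: [0.1, 0.9, 0.0]
finger_gap: 0.3
gripper_force: 0.0
```

Call:
arm_command:
  deltas:
    - {"turn": [0, 0, 0], "offset": [0, 0, 0], "fingers": 0.05}
    - {"turn": [0, 0, 0], "offset": [0, 0, 0], "fingers": 0.05}
    - {"turn": [0, 0, 0], "offset": [0, 0, 0], "fingers": 0.05}
    - {"turn": [0, 0, 0], "offset": [0, 0, 0], "fingers": 0.05}
    - {"turn": [0, 0, 0], "offset": [0, 0, 0], "fingers": 0.05}

```text
time_s: 2.23
ee_pos: [449.8, 10.8, 90.7]
ee_rot: [-3.141, 0.0, 1.465]
contact_force: [-4.8, 0.8, 5.4]
finger_gap: 0.123
gripper_force: 30.0
```

Run:
```python
from h import *
s=env.read_state();print(s["ee_pos"],s["finger_gap"],s["gripper_force"],s["contact_force"])
# bar arc, phi0=0.02: offsets (case x -> tool y, up -> -tool z) per row at 0.35 rad/s
p=0
for c in range(10):
    r=[]
    for k in range(1,6):
        q=p+0.0292*k
        f=lambda a:245*np.array([-np.cos(a+.0204),-np.sin(a+.0204)])
        r.append(((f(q)-f(p))/300).round(3).tolist())
    p=q;print(round(p,3),r)
```

```text
[449.81226351  10.83914354  90.65763692] 0.1233582974508459 30.000726878643036 [-4.76501891  0.81445332  5.42254498]
0.146 [[0.001, -0.024], [0.002, -0.048], [0.005, -0.071], [0.008, -0.095], [0.011, -0.119]]
0.292 [[0.004, -0.023], [0.009, -0.047], [0.015, -0.07], [0.021, -0.093], [0.028, -0.116]]
0.438 [[0.008, -0.023], [0.016, -0.045], [0.025, -0.067], [0.035, -0.089], [0.045, -0.11]]
0.584 [[0.011, -0.021], [0.022, -0.042], [0.034, -0.063], [0.047, -0.083], [0.06, -0.103]]
0.73 [[0.014, -0.019], [0.028, -0.038], [0.043, -0.057], [0.059, -0.075], [0.075, -0.093]]
0.876 [[0.017, -0.017], [0.034, -0.034], [0.051, -0.05], [0.069, -0.066], [0.087, -0.081]]
1.022 [[0.019, -0.015], [0.038, -0.029], [0.058, -0.042], [0.078, -0.055], [0.098, -0.067]]
1.168 [[0.021, -0.012], [0.042, -0.023], [0.063, -0.033], [0.085, -0.043], [0.107, -0.052]]
1.314 [[0.022, -0.009], [0.045, -0.016], [0.067, -0.024], [0.09, -0.03], [0.113, -0.036]]
1.46 [[0.023, -0.005], [0.047, -0.01], [0.07, -0.014], [0.094, -0.017], [0.118, -0.019]]
```

Call:
arm_command:
  deltas:
    - {"turn": [0, 0, 0], "offset": [0, 0.001, -0.02], "fingers": 0.05}
    - {"turn": [0, 0, 0], "offset": [0, 0.002, -0.044], "fingers": 0.05}
    - {"turn": [0, 0, 0], "offset": [0, 0.005, -0.068], "fingers": 0.05}
    - {"turn": [0, 0, 0], "offset": [0, 0.008, -0.092], "fingers": 0.05}
    - {"turn": [0, 0, 0], "offset": [0, 0.011, -0.119], "fingers": 0.05}

```text
time_s: 2.65
ee_pos: [452.9, 10.4, 126.0]
ee_rot: [-3.14, 0.0, 1.465]
contact_force: [-1.9, 0.3, -13.5]
finger_gap: 0.118
gripper_force: 30.0
```

Call:
arm_command:
  deltas:
    - {"turn": [0, 0, 0], "offset": [0, 0.004, -0.023], "fingers": 0.05}
    - {"turn": [0, 0, 0], "offset": [0, 0.009, -0.047], "fingers": 0.05}
    - {"turn": [0, 0, 0], "offset": [0, 0.015, -0.07], "fingers": 0.05}
    - {"turn": [0, 0, 0], "offset": [0, 0.021, -0.093], "fingers": 0.05}
    - {"turn": [0, 0, 0], "offset": [0, 0.028, -0.116], "fingers": 0.05}

```text
time_s: 3.07
ee_pos: [461.0, 9.6, 160.9]
ee_rot: [-3.139, 0.0, 1.465]
contact_force: [-6.6, 0.4, -10.9]
finger_gap: 0.118
gripper_force: 30.0
```

Call:
arm_command:
  deltas:
    - {"turn": [0, 0, 0], "offset": [0, 0.008, -0.023], "fingers": 0.05}
    - {"turn": [0, 0, 0], "offset": [0, 0.016, -0.045], "fingers": 0.05}
    - {"turn": [0, 0, 0], "offset": [0, 0.025, -0.067], "fingers": 0.05}
    - {"turn": [0, 0, 0], "offset": [0, 0.035, -0.089], "fingers": 0.05}
    - {"turn": [0, 0, 0], "offset": [0, 0.045, -0.11], "fingers": 0.05}

```text
time_s: 3.48
ee_pos: [473.5, 8.1, 193.7]
ee_rot: [-3.137, 0.0, 1.465]
contact_force: [-12.9, 1.5, -8.0]
finger_gap: 0.117
gripper_force: 30.0
```

Call:
arm_command:
  deltas:
    - {"turn": [0, 0, 0], "offset": [0, 0.011, -0.021], "fingers": 0.05}
    - {"turn": [0, 0, 0], "offset": [0, 0.022, -0.042], "fingers": 0.05}
    - {"turn": [0, 0, 0], "offset": [0, 0.034, -0.063], "fingers": 0.05}
    - {"turn": [0, 0, 0], "offset": [0, 0.047, -0.083], "fingers": 0.05}
    - {"turn": [0, 0, 0], "offset": [0, 0.06, -0.103], "fingers": 0.05}

```text
time_s: 3.9
ee_pos: [490.6, 6.3, 224.6]
ee_rot: [-3.134, 0.001, 1.465]
contact_force: [-18.4, 1.9, -2.0]
finger_gap: 0.117
gripper_force: 30.0
```

Call:
arm_command:
  deltas:
    - {"turn": [0, 0, 0], "offset": [0, 0.014, -0.019], "fingers": 0.05}
    - {"turn": [0, 0, 0], "offset": [0, 0.028, -0.038], "fingers": 0.05}
    - {"turn": [0, 0, 0], "offset": [0, 0.043, -0.057], "fingers": 0.05}
    - {"turn": [0, 0, 0], "offset": [0, 0.059, -0.075], "fingers": 0.05}
    - {"turn": [0, 0, 0], "offset": [0, 0.075, -0.093], "fingers": 0.05}

```text
time_s: 4.32
ee_pos: [512.1, 3.9, 253.2]
ee_rot: [-3.132, 0.001, 1.465]
contact_force: [-27.5, 0.5, 9.2]
finger_gap: 0.115
gripper_force: 30.0
```

The force is mostly radial, with the commanded arc about 3.5 mm too far inside, so I shift it outward.

Call:
arm_command:
  deltas:
    - {"turn": [0, 0, 0], "offset": [0, 0.012, -0.021], "fingers": 0.05}
    - {"turn": [0, 0, 0], "offset": [0, 0.026, -0.04], "fingers": 0.05}
    - {"turn": [0, 0, 0], "offset": [0, 0.042, -0.057], "fingers": 0.05}
    - {"turn": [0, 0, 0], "offset": [0, 0.059, -0.073], "fingers": 0.05}
    - {"turn": [0, 0, 0], "offset": [0, 0.077, -0.088], "fingers": 0.05}

```text
time_s: 4.73
ee_pos: [537.9, 1.0, 279.3]
ee_rot: [-3.139, 0.001, 1.465]
contact_force: [-9.6, -1.2, -5.7]
finger_gap: 0.119
gripper_force: 30.0
```

Call:
arm_command:
  deltas:
    - {"turn": [0, 0, 0], "offset": [0, 0.019, -0.015], "fingers": 0.05}
    - {"turn": [0, 0, 0], "offset": [0, 0.038, -0.03], "fingers": 0.05}
    - {"turn": [0, 0, 0], "offset": [0, 0.057, -0.044], "fingers": 0.05}
    - {"turn": [0, 0, 0], "offset": [0, 0.077, -0.057], "fingers": 0.05}
    - {"turn": [0, 0, 0], "offset": [0, 0.097, -0.069], "fingers": 0.05}

```text
time_s: 5.15
ee_pos: [566.6, -2.2, 300.6]
ee_rot: [-3.139, 0.001, 1.465]
contact_force: [-12.3, -1.4, 0.9]
finger_gap: 0.117
gripper_force: 30.0
```

Call:
arm_command:
  deltas:
    - {"turn": [0, 0, 0], "offset": [0, 0.021, -0.012], "fingers": 0.05}
    - {"turn": [0, 0, 0], "offset": [0, 0.042, -0.024], "fingers": 0.05}
    - {"turn": [0, 0, 0], "offset": [0, 0.063, -0.035], "fingers": 0.05}
    - {"turn": [0, 0, 0], "offset": [0, 0.085, -0.045], "fingers": 0.05}
    - {"turn": [0, 0, 0], "offset": [0, 0.107, -0.055], "fingers": 0.05}

```text
time_s: 5.57
ee_pos: [598.7, -5.8, 317.9]
ee_rot: [-3.14, 0.001, 1.464]
contact_force: [-12.9, -2.5, 3.8]
finger_gap: 0.119
gripper_force: 30.0
```

Call:
arm_command:
  deltas:
    - {"turn": [0, 0, 0], "offset": [0, 0.022, -0.009], "fingers": 0.05}
    - {"turn": [0, 0, 0], "offset": [0, 0.045, -0.017], "fingers": 0.05}
    - {"turn": [0, 0, 0], "offset": [0, 0.067, -0.025], "fingers": 0.05}
    - {"turn": [0, 0, 0], "offset": [0, 0.09, -0.032], "fingers": 0.05}
    - {"turn": [0, 0, 0], "offset": [0, 0.112, -0.038], "fingers": 0.05}

```text
time_s: 5.98
ee_pos: [632.5, -9.5, 330.2]
ee_rot: [3.141, 0.002, 1.464]
contact_force: [-12.4, -2.7, 6.7]
finger_gap: 0.116
gripper_force: 30.0
```

```bash
python3 -c "
from h import *
plan([577.1,-251.2,69.5])
s=env.read_state();a=np.radians(-6.35);p=s['ee_pos']+[0,0,18];r=(np.array([693.5,-18.7])-p[:2])@[np.cos(a),np.sin(a)];print(r,p[2]-102,np.arctan2(p[2]-102,r)-.02,np.hypot(r,p[2]-102))"
```

```text
t 5.9833 off [-0.8193 -0.0984  0.8703] turn [0.0001 0.0002 0.0007] gap 0.11579353987431378
61.65626515614735 246.22738181644837 1.3054376791588114 253.82950693169659
```

Call:
arm_command:
  deltas:
    - {"turn": [0, 0, 0], "offset": [0, 0, 0], "fingers": 0.5}
    - {"turn": [0, 0, 0], "offset": [0, 0, 0], "fingers": 0.5}
    - {"turn": [0, 0, 0], "offset": [0, -0.01, -0.01], "fingers": 0.5}
    - {"turn": [0, 0, 0], "offset": [0, -0.015, -0.05], "fingers": 0.5}
    - {"turn": [0, 0, 0], "offset": [0, -0.02, -0.15], "fingers": 0.5}

```text
time_s: 6.4
ee_pos: [625.8, -7.9, 370.6]
ee_rot: [-3.137, 0.0, 1.465]
contact_force: [0.6, 0.4, -0.3]
finger_gap: 0.429
gripper_force: 0.0
```

Call:
arm_command:
  deltas:
    - {"turn": [0, 0, 0], "offset": [-0.12, -0.02, 0], "fingers": 0.5}
    - {"turn": [0, 0, 0], "offset": [-0.25, -0.03, 0], "fingers": 0.5}
    - {"turn": [0, 0, 0], "offset": [-0.38, -0.04, 0], "fingers": 0.5}
    - {"turn": [0, 0, 0], "offset": [-0.51, -0.06, 0], "fingers": 0.5}
    - {"turn": [0, 0, 0], "offset": [-0.64, -0.08, 0], "fingers": 0.5}

```text
time_s: 6.82
ee_pos: [582.1, -198.0, 373.9]
ee_rot: [3.14, 0.001, 1.465]
contact_force: [0.3, -0.7, 1.0]
finger_gap: 0.501
gripper_force: 0.0
```

```bash
python3 -c "
from h import *
plan([577.1,-251.2,66])"
```

```text
t 6.8167 off [-0.1774 -0.      1.0264] turn [0.0003 0.0001 0.0008] gap 0.5012429091695931
```

Call:
arm_command:
  deltas:
    - {"turn": [0, 0, 0], "offset": [-0.1, 0, 0.05], "fingers": 0.5}
    - {"turn": [0, 0, 0.001], "offset": [-0.18, 0, 0.15], "fingers": 0.5}
    - {"turn": [0, 0, 0.001], "offset": [-0.18, 0, 0.28], "fingers": 0.5}
    - {"turn": [0, 0, 0.001], "offset": [-0.18, 0, 0.41], "fingers": 0.5}
    - {"turn": [0, 0, 0.001], "offset": [-0.18, 0, 0.54], "fingers": 0.5}

```text
time_s: 7.23
ee_pos: [577.1, -250.8, 210.2]
ee_rot: [3.139, 0.001, 1.457]
contact_force: [-0.1, -0.8, 0.5]
finger_gap: 0.499
gripper_force: 0.0
```

Call:
arm_command:
  deltas:
    - {"turn": [0, 0, 0], "offset": [0, 0, 0.13], "fingers": 0.5}
    - {"turn": [0, 0, 0], "offset": [0, 0, 0.26], "fingers": 0.5}
    - {"turn": [0, 0, 0], "offset": [0, 0, 0.37], "fingers": 0.5}
    - {"turn": [0, 0, 0], "offset": [0, 0, 0.45], "fingers": 0.5}
    - {"turn": [0, 0, 0], "offset": [0, 0, 0.48], "fingers": 0.5}

```text
time_s: 7.65
ee_pos: [576.0, -249.6, 63.7]
ee_rot: [-3.138, -0.001, 1.458]
contact_force: [-0.1, -0.6, -0.4]
finger_gap: 0.499
gripper_force: 0.0
```

Run:
```python
from h import *
plan([577.1,-251.2,66])
im,d,P=cloud("wrist")
hsv=cv2.cvtColor(im,cv2.COLOR_BGR2HSV);H=hsv[...,0].astype(int)
m=((H<6)|(H>174))&(hsv[...,1]>150)&(P[...,2]>70)&(P[...,2]<105)&(P[...,1]<0)
q=P[m];print(len(q),np.percentile(q,[2,50,98],axis=0).round(1))
print(cv2.minAreaRect(q[:,:2].astype(np.float32)))
im,d,P=cloud("scene");cv2.imwrite("pics/e.png",im)
```

```text
t 7.65 off [-0.0049  0.0041 -0.0076] turn [-0.0005 -0.0002 -0.0003] gap 0.4993165408488883
2869 [[ 571.6 -258.4   90. ]
 [ 579.3 -224.5   94. ]
 [ 586.9 -196.1   95.7]]
((578.9708862304688, -228.22988891601562), (66.59429931640625, 11.977986335754395), 83.53913879394531)
```

View pics/e.png

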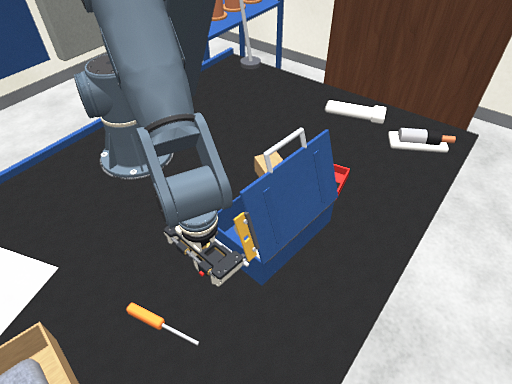

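The scene view shows the lid nearly upright (about (290,190)) and the fingers around the red grip (205,268). I close and swing the rod.

Call:
arm_command:
  deltas:
    - {"turn": [0, 0, 0], "offset": [0, 0, 0], "fingers": 0.05}
    - {"turn": [0, 0, 0], "offset": [0, 0, 0], "fingers": 0.05}
    - {"turn": [0, 0, 0], "offset": [0, 0, 0], "fingers": 0.05}
    - {"turn": [0, 0, 0], "offset": [0, 0, 0], "fingers": 0.05}
    - {"turn": [0, 0, 0], "offset": [0, 0, 0], "fingers": 0.05}

```text
time_s: 8.17
ee_pos: [577.4, -250.3, 67.1]
ee_rot: [3.14, 0.0, 1.458]
contact_force: [0.2, -0.0, -0.4]
finger_gap: 0.194
gripper_force: 0.0
```

Call:
arm_command:
  deltas:
    - {"turn": [0, 0, 0], "offset": [0, 0, 0], "fingers": 0.05}
    - {"turn": [0, 0, 0], "offset": [0, -0.001, -0.019], "fingers": 0.05}
    - {"turn": [0, 0, 0], "offset": [0, -0.003, -0.037], "fingers": 0.05}
    - {"turn": [0, 0, 0], "offset": [0, -0.006, -0.056], "fingers": 0.05}
    - {"turn": [0, 0, 0], "offset": [0, -0.011, -0.074], "fingers": 0.05}

```text
time_s: 8.58
ee_pos: [572.8, -249.7, 88.5]
ee_rot: [-3.14, -0.0, 1.458]
contact_force: [-4.7, -2.5, -7.1]
finger_gap: 0.122
gripper_force: 30.0
```

Call:
arm_command:
  deltas:
    - {"turn": [0, 0, 0], "offset": [0, -0.007, -0.017], "fingers": 0.05}
    - {"turn": [0, 0, 0], "offset": [0, -0.014, -0.033], "fingers": 0.05}
    - {"turn": [0, 0, 0], "offset": [0, -0.022, -0.048], "fingers": 0.05}
    - {"turn": [0, 0, 0], "offset": [0, -0.03, -0.062], "fingers": 0.05}
    - {"turn": [0, 0, 0], "offset": [0, -0.039, -0.076], "fingers": 0.05}

```text
time_s: 9.0
ee_pos: [561.9, -248.4, 111.6]
ee_rot: [-3.142, -0.0, 1.458]
contact_force: [-4.0, -2.0, -8.5]
finger_gap: 0.114
gripper_force: 30.0
```

```bash
cat >> h.py <<'E'
HIN=np.array([693.5,-18.7]);A=np.radians(-6.35);CX=np.array([np.cos(A),np.sin(A)]);CY=np.array([-CX[1],CX[0]])
def lid(save=None):
    s=env.read_state();out=[]
    for n in("scene","side"):
        im,d,P=cloud(n)
        if save: cv2.imwrite(f"pics/{save}_{n}.png",im)
        hsv=cv2.cvtColor(im,cv2.COLOR_BGR2HSV);H,S,V=[hsv[...,i].astype(int) for i in range(3)]
        q=P[...,:2]-HIN;x=q@CX;y=q@CY;z=P[...,2]-102
        m=(abs(H-110)<15)&(S>120)&(abs(y)<130)&(x<10)&(x>-230)&(z>25)
        r=np.hypot(x,z);m&=(r>60)&(r<204)
        # outer face is 10 mm above the hinge plane
        ph=np.arctan2(z,-x)-np.arcsin(10/np.maximum(r,20));out.append((round(float(np.median(ph[m])),3),int(m.sum())))
    print("t",round(s["time_s"],2),"lid",out,"F",s["contact_force"].round(1),"pos",s["ee_pos"].round(1),"gap",round(s["finger_gap"],3))
E
python3 -c "
from h import *
lid()"
```

```text
t 9.0 lid [(1.206, 4394), (1.203, 488)] F [-4.  -2.  -8.5] pos [ 561.9 -248.4  111.6] gap 0.114
```

Call:
arm_command:
  deltas:
    - {"turn": [0, 0, 0], "offset": [0, -0.002, 0.002], "fingers": 0.05}
    - {"turn": [0, 0, 0], "offset": [0, -0.002, 0.002], "fingers": 0.05}
    - {"turn": [0, 0, 0], "offset": [0, -0.002, 0.002], "fingers": 0.05}
    - {"turn": [0, 0, 0], "offset": [0, -0.002, 0.002], "fingers": 0.05}
    - {"turn": [0, 0, 0], "offset": [0, -0.002, 0.002], "fingers": 0.05}

```text
time_s: 9.52
ee_pos: [562.1, -248.6, 111.1]
ee_rot: [3.14, 0.0, 1.458]
contact_force: [-0.5, -0.8, 0.5]
finger_gap: 0.117
gripper_force: 30.0
```

Call:
arm_command:
  deltas:
    - {"turn": [0, 0, 0], "offset": [0, 0, 0], "fingers": 0.05}
    - {"turn": [0, 0, 0], "offset": [0, 0, 0], "fingers": 0.05}
    - {"turn": [0, 0, 0], "offset": [0, 0, 0], "fingers": 0.05}
    - {"turn": [0, 0, 0], "offset": [0, 0, 0], "fingers": 0.05}
    - {"turn": [0, 0, 0], "offset": [0, 0, 0], "fingers": 0.05}

```text
time_s: 9.93
ee_pos: [562.1, -248.6, 111.0]
ee_rot: [3.14, 0.0, 1.458]
contact_force: [2.7, -0.3, 1.5]
finger_gap: 0.118
gripper_force: 30.0
```

Call:
arm_command:
  deltas:
    - {"turn": [0, 0, 0], "offset": [0, 0, 0], "fingers": 0.05}
    - {"turn": [0, 0, 0], "offset": [0, 0, 0], "fingers": 0.05}
    - {"turn": [0, 0, 0], "offset": [0, 0, 0], "fingers": 0.05}
    - {"turn": [0, 0, 0], "offset": [0, 0, 0], "fingers": 0.05}
    - {"turn": [0, 0, 0], "offset": [0, 0, 0], "fingers": 0.05}

```text
time_s: 10.35
ee_pos: [562.0, -248.6, 111.0]
ee_rot: [3.14, 0.0, 1.458]
contact_force: [5.8, -0.9, 3.8]
finger_gap: 0.122
gripper_force: 30.0
```

Call:
arm_command:
  deltas:
    - {"turn": [0, 0, 0], "offset": [0, 0, 0], "fingers": 0.05}
    - {"turn": [0, 0, 0], "offset": [0, 0, 0], "fingers": 0.05}
    - {"turn": [0, 0, 0], "offset": [0, 0, 0], "fingers": 0.05}
    - {"turn": [0, 0, 0], "offset": [0, 0, 0], "fingers": 0.05}
    - {"turn": [0, 0, 0], "offset": [0, 0, 0], "fingers": 0.05}

```text
time_s: 10.77
ee_pos: [562.0, -248.6, 111.0]
ee_rot: [3.14, 0.0, 1.458]
contact_force: [5.6, -0.8, 2.5]
finger_gap: 0.117
gripper_force: 30.0
```

Call:
arm_command:
  deltas:
    - {"turn": [0, 0, 0], "offset": [0, 0, 0], "fingers": 0.05}
    - {"turn": [0, 0, 0], "offset": [0, 0, 0], "fingers": 0.05}
    - {"turn": [0, 0, 0], "offset": [0, 0, 0], "fingers": 0.05}
    - {"turn": [0, 0, 0], "offset": [0, 0, 0], "fingers": 0.05}
    - {"turn": [0, 0, 0], "offset": [0, 0, 0], "fingers": 0.05}

```text
time_s: 11.18
ee_pos: [562.0, -248.6, 111.0]
ee_rot: [3.14, 0.0, 1.458]
contact_force: [4.3, -1.0, 2.9]
finger_gap: 0.121
gripper_force: 30.0
```

```bash
python3 -c "
from h import *
lid('f')"
```

```text
t 11.18 lid [(1.112, 4643), (1.108, 501)] F [ 4.3 -1.   2.9] pos [ 562.  -248.6  111. ] gap 0.121
```

View pics/f_side.png

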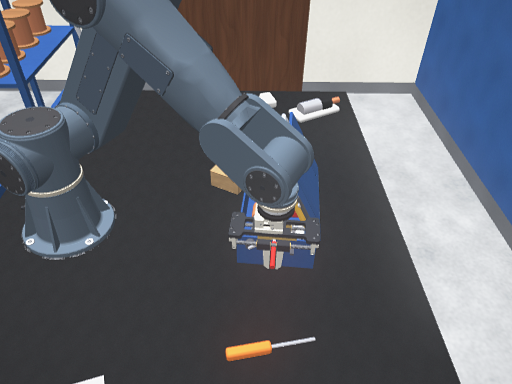

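The side view shows the lid still standing (rate about 0.045 rad/s), the gripper holding the grip at (272,255) and clear of the strip. I keep waiting.

Call:
arm_command:
  deltas:
    - {"turn": [0, 0, 0], "offset": [0, 0, 0], "fingers": 0.05}
    - {"turn": [0, 0, 0], "offset": [0, 0, 0], "fingers": 0.05}
    - {"turn": [0, 0, 0], "offset": [0, 0, 0], "fingers": 0.05}
    - {"turn": [0, 0, 0], "offset": [0, 0, 0], "fingers": 0.05}
    - {"turn": [0, 0, 0], "offset": [0, 0, 0], "fingers": 0.05}

```text
time_s: 11.7
ee_pos: [562.0, -248.6, 111.0]
ee_rot: [3.14, 0.0, 1.458]
contact_force: [5.5, -1.0, 4.7]
finger_gap: 0.117
gripper_force: 30.0
```

Call:
arm_command:
  deltas:
    - {"turn": [0, 0, 0], "offset": [0, 0, 0], "fingers": 0.05}
    - {"turn": [0, 0, 0], "offset": [0, 0, 0], "fingers": 0.05}
    - {"turn": [0, 0, 0], "offset": [0, 0, 0], "fingers": 0.05}
    - {"turn": [0, 0, 0], "offset": [0, 0, 0], "fingers": 0.05}
    - {"turn": [0, 0, 0], "offset": [0, 0, 0], "fingers": 0.05}

```text
time_s: 12.12
ee_pos: [562.0, -248.6, 111.0]
ee_rot: [3.14, 0.0, 1.458]
contact_force: [6.1, -0.3, 4.0]
finger_gap: 0.118
gripper_force: 30.0
```

Call:
arm_command:
  deltas:
    - {"turn": [0, 0, 0], "offset": [0, 0, 0], "fingers": 0.05}
    - {"turn": [0, 0, 0], "offset": [0, 0, 0], "fingers": 0.05}
    - {"turn": [0, 0, 0], "offset": [0, 0, 0], "fingers": 0.05}
    - {"turn": [0, 0, 0], "offset": [0, 0, 0], "fingers": 0.05}
    - {"turn": [0, 0, 0], "offset": [0, 0, 0], "fingers": 0.05}

```text
time_s: 12.53
ee_pos: [562.0, -248.6, 111.0]
ee_rot: [3.14, 0.0, 1.458]
contact_force: [5.6, -0.8, 3.9]
finger_gap: 0.116
gripper_force: 30.0
```

Call:
arm_command:
  deltas:
    - {"turn": [0, 0, 0], "offset": [0, 0, 0], "fingers": 0.05}
    - {"turn": [0, 0, 0], "offset": [0, 0, 0], "fingers": 0.05}
    - {"turn": [0, 0, 0], "offset": [0, 0, 0], "fingers": 0.05}
    - {"turn": [0, 0, 0], "offset": [0, 0, 0], "fingers": 0.05}
    - {"turn": [0, 0, 0], "offset": [0, 0, 0], "fingers": 0.05}

```text
time_s: 12.95
ee_pos: [562.0, -248.6, 111.0]
ee_rot: [3.14, 0.0, 1.458]
contact_force: [6.0, -0.8, 4.6]
finger_gap: 0.119
gripper_force: 30.0
```

Call:
arm_command:
  deltas:
    - {"turn": [0, 0, 0], "offset": [0, 0, 0], "fingers": 0.05}
    - {"turn": [0, 0, 0], "offset": [0, 0, 0], "fingers": 0.05}
    - {"turn": [0, 0, 0], "offset": [0, 0, 0], "fingers": 0.05}
    - {"turn": [0, 0, 0], "offset": [0, 0, 0], "fingers": 0.05}
    - {"turn": [0, 0, 0], "offset": [0, 0, 0], "fingers": 0.05}

```text
time_s: 13.37
ee_pos: [562.0, -248.6, 111.0]
ee_rot: [3.14, 0.0, 1.458]
contact_force: [5.4, -1.5, 3.3]
finger_gap: 0.118
gripper_force: 30.0
```

Call:
arm_command:
  deltas:
    - {"turn": [0, 0, 0], "offset": [0, 0, 0], "fingers": 0.05}
    - {"turn": [0, 0, 0], "offset": [0, 0, 0], "fingers": 0.05}
    - {"turn": [0, 0, 0], "offset": [0, 0, 0], "fingers": 0.05}
    - {"turn": [0, 0, 0], "offset": [0, 0, 0], "fingers": 0.05}
    - {"turn": [0, 0, 0], "offset": [0, 0, 0], "fingers": 0.05}

```text
time_s: 13.78
ee_pos: [562.0, -248.6, 111.0]
ee_rot: [3.14, 0.0, 1.458]
contact_force: [4.9, -1.7, 3.7]
finger_gap: 0.119
gripper_force: 30.0
```

Call:
arm_command:
  deltas:
    - {"turn": [0, 0, 0], "offset": [0, 0, 0], "fingers": 0.05}
    - {"turn": [0, 0, 0], "offset": [0, 0, 0], "fingers": 0.05}
    - {"turn": [0, 0, 0], "offset": [0, 0, 0], "fingers": 0.05}
    - {"turn": [0, 0, 0], "offset": [0, 0, 0], "fingers": 0.05}
    - {"turn": [0, 0, 0], "offset": [0, 0, 0], "fingers": 0.05}

```text
time_s: 14.2
ee_pos: [562.0, -248.6, 111.0]
ee_rot: [3.14, 0.0, 1.458]
contact_force: [5.3, -0.3, 4.4]
finger_gap: 0.12
gripper_force: 30.0
```

```bash
python3 -c "
from h import *
lid()"
```

```text
t 14.2 lid [(0.939, 4900), (0.931, 396)] F [ 5.3 -0.3  4.4] pos [ 562.  -248.6  111. ] gap 0.12
```

Call:
arm_command:
  deltas:
    - {"turn": [0, 0, 0], "offset": [0, 0, 0], "fingers": 0.05}
    - {"turn": [0, 0, 0], "offset": [0, 0, 0], "fingers": 0.05}
    - {"turn": [0, 0, 0], "offset": [0, 0, 0], "fingers": 0.05}
    - {"turn": [0, 0, 0], "offset": [0, 0, 0], "fingers": 0.05}
    - {"turn": [0, 0, 0], "offset": [0, 0, 0], "fingers": 0.05}

```text
time_s: 14.72
ee_pos: [562.0, -248.6, 111.0]
ee_rot: [3.14, 0.0, 1.458]
contact_force: [4.6, -1.0, 4.7]
finger_gap: 0.121
gripper_force: 30.0
```

Call:
arm_command:
  deltas:
    - {"turn": [0, 0, 0], "offset": [0, 0, 0], "fingers": 0.05}
    - {"turn": [0, 0, 0], "offset": [0, 0, 0], "fingers": 0.05}
    - {"turn": [0, 0, 0], "offset": [0, 0, 0], "fingers": 0.05}
    - {"turn": [0, 0, 0], "offset": [0, 0, 0], "fingers": 0.05}
    - {"turn": [0, 0, 0], "offset": [0, 0, 0], "fingers": 0.05}

```text
time_s: 15.13
ee_pos: [562.0, -248.6, 111.0]
ee_rot: [3.14, 0.0, 1.458]
contact_force: [5.1, -0.3, 4.2]
finger_gap: 0.121
gripper_force: 30.0
```

```bash
python3 -c "
from h import *
lid()
for t in np.arange(.64,.85,.02): print(round(t,2),'dy %.4f dz %.4f'%(-75*(1-np.cos(t))/300,-75*np.sin(t)/300),end=' d ');a,u=165-141*np.cos(t),141*np.sin(t)-18;print(np.hypot(a,u).round(1),np.arctan2(u,a).round(3))"
```

```text
t 15.13 lid [(0.901, 4917), (0.897, 372)] F [ 5.1 -0.3  4.2] pos [ 562.  -248.6  111. ] gap 0.121
0.64 dy -0.0495 dz -0.1493 d 84.1 0.906
0.66 dy -0.0525 dz -0.1533 d 86.9 0.906
0.68 dy -0.0556 dz -0.1572 d 89.8 0.906
0.7 dy -0.0588 dz -0.1611 d 92.6 0.905
0.72 dy -0.0620 dz -0.1648 d 95.4 0.904
0.74 dy -0.0654 dz -0.1686 d 98.2 0.902
0.76 dy -0.0688 dz -0.1722 d 101.0 0.9
0.78 dy -0.0723 dz -0.1758 d 103.8 0.897
0.8 dy -0.0758 dz -0.1793 d 106.6 0.894
0.82 dy -0.0794 dz -0.1828 d 109.4 0.891
0.84 dy -0.0831 dz -0.1862 d 112.2 0.887
```

Call:
arm_command:
  deltas:
    - {"turn": [0, 0, 0], "offset": [0, -0.0005, -0.0006], "fingers": 0.05}
    - {"turn": [0, 0, 0], "offset": [0, -0.001, -0.0012], "fingers": 0.05}
    - {"turn": [0, 0, 0], "offset": [0, -0.0015, -0.0018], "fingers": 0.05}
    - {"turn": [0, 0, 0], "offset": [0, -0.002, -0.0024], "fingers": 0.05}
    - {"turn": [0, 0, 0], "offset": [0, -0.0025, -0.003], "fingers": 0.05}

```text
time_s: 15.65
ee_pos: [561.7, -248.6, 111.4]
ee_rot: [3.139, 0.0, 1.458]
contact_force: [10.3, -1.7, -3.8]
finger_gap: 0.117
gripper_force: 30.0
```

```bash
python3 -c "
from h import *
lid()"
```

```text
t 15.65 lid [(0.902, 4936), (0.897, 386)] F [10.3 -1.7 -3.8] pos [ 561.7 -248.6  111.4] gap 0.117
```

Call:
arm_command:
  deltas:
    - {"turn": [0, 0, 0], "offset": [0, -0.0005, -0.0006], "fingers": 0.05}
    - {"turn": [0, 0, 0], "offset": [0, -0.001, -0.0012], "fingers": 0.05}
    - {"turn": [0, 0, 0], "offset": [0, -0.0015, -0.0018], "fingers": 0.05}
    - {"turn": [0, 0, 0], "offset": [0, -0.002, -0.0024], "fingers": 0.05}
    - {"turn": [0, 0, 0], "offset": [0, -0.0025, -0.003], "fingers": 0.05}

```text
time_s: 16.17
ee_pos: [561.1, -248.5, 112.3]
ee_rot: [3.139, 0.0, 1.458]
contact_force: [10.6, -2.0, -3.5]
finger_gap: 0.118
gripper_force: 30.0
```

```bash
python3 -c "
from h import *
lid()"
```

```text
t 16.17 lid [(0.902, 4916), (0.896, 404)] F [10.6 -2.  -3.5] pos [ 561.1 -248.5  112.3] gap 0.118
```

Force is constant, so the tip is sliding on the strip. I continue feeling.

Call:
arm_command:
  deltas:
    - {"turn": [0, 0, 0], "offset": [0, -0.0005, -0.0006], "fingers": 0.05}
    - {"turn": [0, 0, 0], "offset": [0, -0.001, -0.0012], "fingers": 0.05}
    - {"turn": [0, 0, 0], "offset": [0, -0.0015, -0.0018], "fingers": 0.05}
    - {"turn": [0, 0, 0], "offset": [0, -0.002, -0.0024], "fingers": 0.05}
    - {"turn": [0, 0, 0], "offset": [0, -0.0025, -0.003], "fingers": 0.05}

```text
time_s: 16.68
ee_pos: [560.4, -248.4, 113.1]
ee_rot: [3.139, 0.0, 1.458]
contact_force: [10.9, -2.0, -4.0]
finger_gap: 0.121
gripper_force: 30.0
```

```bash
python3 -c "
from h import *
lid()"
```

```text
t 16.68 lid [(0.902, 4917), (0.897, 420)] F [10.9 -2.  -4. ] pos [ 560.4 -248.4  113.1] gap 0.121
```

Call:
arm_command:
  deltas:
    - {"turn": [0, 0, 0], "offset": [0, -0.0005, -0.0006], "fingers": 0.05}
    - {"turn": [0, 0, 0], "offset": [0, -0.001, -0.0012], "fingers": 0.05}
    - {"turn": [0, 0, 0], "offset": [0, -0.0015, -0.0018], "fingers": 0.05}
    - {"turn": [0, 0, 0], "offset": [0, -0.002, -0.0024], "fingers": 0.05}
    - {"turn": [0, 0, 0], "offset": [0, -0.0025, -0.003], "fingers": 0.05}

```text
time_s: 17.2
ee_pos: [559.7, -248.4, 114.1]
ee_rot: [3.139, 0.001, 1.458]
contact_force: [10.0, -1.3, -2.5]
finger_gap: 0.12
gripper_force: 30.0
```

```bash
python3 -c "
from h import *
lid()"
```

```text
t 17.2 lid [(0.901, 4943), (0.896, 438)] F [10.  -1.3 -2.5] pos [ 559.7 -248.4  114.1] gap 0.12
```

Call:
arm_command:
  deltas:
    - {"turn": [0, 0, 0], "offset": [0, -0.0005, -0.0006], "fingers": 0.05}
    - {"turn": [0, 0, 0], "offset": [0, -0.001, -0.0012], "fingers": 0.05}
    - {"turn": [0, 0, 0], "offset": [0, -0.0015, -0.0018], "fingers": 0.05}
    - {"turn": [0, 0, 0], "offset": [0, -0.002, -0.0024], "fingers": 0.05}
    - {"turn": [0, 0, 0], "offset": [0, -0.0025, -0.003], "fingers": 0.05}

```text
time_s: 17.72
ee_pos: [558.8, -248.3, 115.3]
ee_rot: [3.139, 0.001, 1.458]
contact_force: [8.5, -0.9, 0.6]
finger_gap: 0.123
gripper_force: 30.0
```

```bash
python3 -c "
from h import *
lid()"
```

```text
t 17.72 lid [(0.893, 4926), (0.885, 451)] F [ 8.5 -0.9  0.6] pos [ 558.8 -248.3  115.3] gap 0.123
```

The lid has begun to drop and the push force has fallen, so I hold still.

Call:
arm_command:
  deltas:
    - {"turn": [0, 0, 0], "offset": [0, 0, 0], "fingers": 0.05}
    - {"turn": [0, 0, 0], "offset": [0, 0, 0], "fingers": 0.05}
    - {"turn": [0, 0, 0], "offset": [0, 0, 0], "fingers": 0.05}
    - {"turn": [0, 0, 0], "offset": [0, 0, 0], "fingers": 0.05}
    - {"turn": [0, 0, 0], "offset": [0, 0, 0], "fingers": 0.05}

```text
time_s: 18.23
ee_pos: [558.6, -248.3, 115.6]
ee_rot: [3.14, 0.001, 1.458]
contact_force: [5.3, -0.7, 4.6]
finger_gap: 0.115
gripper_force: 30.0
```

```bash
python3 -c "
from h import *
lid()"
```

```text
t 18.23 lid [(0.867, 4941), (0.86, 453)] F [ 5.3 -0.7  4.6] pos [ 558.6 -248.3  115.6] gap 0.115
```

Dropping freely. I keep holding.

Call:
arm_command:
  deltas:
    - {"turn": [0, 0, 0], "offset": [0, 0, 0], "fingers": 0.05}
    - {"turn": [0, 0, 0], "offset": [0, 0, 0], "fingers": 0.05}
    - {"turn": [0, 0, 0], "offset": [0, 0, 0], "fingers": 0.05}
    - {"turn": [0, 0, 0], "offset": [0, 0, 0], "fingers": 0.05}
    - {"turn": [0, 0, 0], "offset": [0, 0, 0], "fingers": 0.05}

```text
time_s: 18.75
ee_pos: [558.5, -248.2, 115.6]
ee_rot: [3.14, 0.0, 1.458]
contact_force: [4.4, -0.4, 3.4]
finger_gap: 0.12
gripper_force: 30.0
```

Call:
arm_command:
  deltas:
    - {"turn": [0, 0, 0], "offset": [0, 0, 0], "fingers": 0.05}
    - {"turn": [0, 0, 0], "offset": [0, 0, 0], "fingers": 0.05}
    - {"turn": [0, 0, 0], "offset": [0, 0, 0], "fingers": 0.05}
    - {"turn": [0, 0, 0], "offset": [0, 0, 0], "fingers": 0.05}
    - {"turn": [0, 0, 0], "offset": [0, 0, 0], "fingers": 0.05}

```text
time_s: 19.17
ee_pos: [558.5, -248.2, 115.6]
ee_rot: [3.14, 0.001, 1.458]
contact_force: [5.7, -0.9, 4.4]
finger_gap: 0.121
gripper_force: 30.0
```

Call:
arm_command:
  deltas:
    - {"turn": [0, 0, 0], "offset": [0, 0, 0], "fingers": 0.05}
    - {"turn": [0, 0, 0], "offset": [0, 0, 0], "fingers": 0.05}
    - {"turn": [0, 0, 0], "offset": [0, 0, 0], "fingers": 0.05}
    - {"turn": [0, 0, 0], "offset": [0, 0, 0], "fingers": 0.05}
    - {"turn": [0, 0, 0], "offset": [0, 0, 0], "fingers": 0.05}

```text
time_s: 19.58
ee_pos: [558.5, -248.3, 115.6]
ee_rot: [3.14, 0.001, 1.458]
contact_force: [5.4, -0.7, 4.6]
finger_gap: 0.124
gripper_force: 30.0
```

```bash
python3 -c "
from h import *
lid()"
```

```text
t 19.58 lid [(0.792, 4973), (0.782, 414)] F [ 5.4 -0.7  4.6] pos [ 558.5 -248.3  115.6] gap 0.124
```

Call:
arm_command:
  deltas:
    - {"turn": [0, 0, 0], "offset": [0, 0, 0], "fingers": 0.05}
    - {"turn": [0, 0, 0], "offset": [0, 0, 0], "fingers": 0.05}
    - {"turn": [0, 0, 0], "offset": [0, 0, 0], "fingers": 0.05}
    - {"turn": [0, 0, 0], "offset": [0, 0, 0], "fingers": 0.05}
    - {"turn": [0, 0, 0], "offset": [0, 0, 0], "fingers": 0.05}

```text
time_s: 20.1
ee_pos: [558.5, -248.2, 115.6]
ee_rot: [3.14, 0.0, 1.458]
contact_force: [5.5, -0.1, 4.4]
finger_gap: 0.122
gripper_force: 30.0
```

Call:
arm_command:
  deltas:
    - {"turn": [0, 0, 0], "offset": [0, 0, 0], "fingers": 0.05}
    - {"turn": [0, 0, 0], "offset": [0, 0, 0], "fingers": 0.05}
    - {"turn": [0, 0, 0], "offset": [0, 0, 0], "fingers": 0.05}
    - {"turn": [0, 0, 0], "offset": [0, 0, 0], "fingers": 0.05}
    - {"turn": [0, 0, 0], "offset": [0, 0, 0], "fingers": 0.05}

```text
time_s: 20.52
ee_pos: [558.5, -248.2, 115.6]
ee_rot: [3.14, 0.0, 1.458]
contact_force: [5.5, -0.2, 4.1]
finger_gap: 0.123
gripper_force: 30.0
```

```bash
python3 -c "
from h import *
lid()"
```

```text
t 20.52 lid [(0.771, 4967), (0.765, 404)] F [ 5.5 -0.2  4.1] pos [ 558.5 -248.2  115.6] gap 0.123
```

The lid reads about 0.77, which matches it sitting on the collar. I open the gripper and withdraw upward.

Call:
arm_command:
  deltas:
    - {"turn": [0, 0, 0], "offset": [0, 0, 0], "fingers": 0.4}
    - {"turn": [0, 0, 0], "offset": [0, 0, 0], "fingers": 0.4}
    - {"turn": [0, 0, 0], "offset": [0, 0, 0], "fingers": 0.4}
    - {"turn": [0, 0, 0], "offset": [0, 0, 0], "fingers": 0.4}
    - {"turn": [0, 0, 0], "offset": [0, 0, 0], "fingers": 0.4}

```text
time_s: 21.03
ee_pos: [557.4, -247.9, 114.7]
ee_rot: [-3.14, -0.0, 1.458]
contact_force: [-0.2, -0.2, -0.6]
finger_gap: 0.391
gripper_force: 0.0
```

Call:
arm_command:
  deltas:
    - {"turn": [0, 0, 0], "offset": [0, 0, -0.03], "fingers": 0.4}
    - {"turn": [0, 0, 0], "offset": [0, 0, -0.1], "fingers": 0.4}
    - {"turn": [0, 0, 0], "offset": [-0.02, 0, -0.2], "fingers": 0.4}
    - {"turn": [0, 0, 0], "offset": [-0.1, 0, -0.3], "fingers": 0.4}
    - {"turn": [0, 0, 0], "offset": [-0.2, 0, -0.4], "fingers": 0.4}

```text
time_s: 21.45
ee_pos: [551.1, -306.5, 237.0]
ee_rot: [3.142, -0.0, 1.461]
contact_force: [0.5, 0.3, 0.5]
finger_gap: 0.4
gripper_force: 0.0
```

Call:
arm_command:
  deltas:
    - {"turn": [0, 0, 0], "offset": [-0.05, -0.1, 0], "fingers": 0.4}
    - {"turn": [0, 0, 0], "offset": [-0.1, -0.2, 0], "fingers": 0.4}
    - {"turn": [0, 0, 0], "offset": [-0.15, -0.3, 0], "fingers": 0.4}
    - {"turn": [0, 0, 0], "offset": [-0.2, -0.4, 0], "fingers": 0.4}
    - {"turn": [0, 0, 0], "offset": [-0.2, -0.4, 0], "fingers": 0.4}

```text
time_s: 21.87
ee_pos: [421.1, -354.6, 235.4]
ee_rot: [-3.14, 0.0, 1.456]
contact_force: [-1.3, -0.0, -0.4]
finger_gap: 0.404
gripper_force: 0.0
```

```bash
python3 -c "
from h import *
lid('g');lid()"
```

```text
t 21.87 lid [(0.771, 4960), (0.768, 2471)] F [-1.3 -0.  -0.4] pos [ 421.1 -354.6  235.4] gap 0.404
t 21.97 lid [(0.771, 4953), (0.768, 2475)] F [-0.3 -1.   0.6] pos [ 424.6 -353.7  235.5] gap 0.402
```

View pics/g_scene.png

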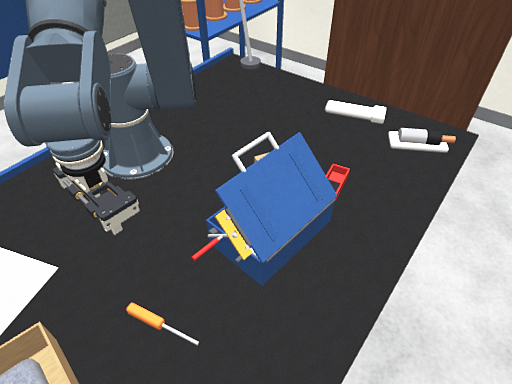

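The view shows the lid propped at about 0.77 rad, with the rod tip through the strip at (232,235). The grip is at (207,247), the bystanders have not moved, and the robot is clear. The lid angle is stable, so I hand in.

```bash
python3 -c "
from h import *
print(env.sign_off())"
```

```text
the job is handed in; nothing more can be done
None
```

The case is open and propped: the lid sits on the rod's collar at about 0.77 rad, held steady after I let go, and the job is handed in at about 22 s with the robot clear.

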